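# Stand the blue mosaic panel on the table easel

## Task

Slide the red keeper on the easel's ledge fully to its open end to make room. Then lift the blue mosaic panel straight up out of the drying rack, lower it gently onto the easel's narrow ledge between the fixed stop and the keeper, let go only once it stands there, and leave it leaning flat against the sloped back, mosaic face outwards. Leave the keeper open and the other panel, the glue bottle, the tray and the hammer undisturbed.

Things in the scene. Friction and masses are not known exactly. Their poses are not given: they have to be found in the camera images.
- easel: wooden table easel, fixed, 204 mm wide. Origin on the table, 75 mm below the cradle's origin. x: horizontally out of its front, roughly away from the robot; y: along the ledge, towards the keeper's open end. Reaches from 130 mm behind to 60 mm in front of its origin. Ledge: cradle y = -86 to 118 mm; fixed wooden stop at the low-y end, 30 mm high, inner face at y = -71 mm.
- cradle: tilted part of the easel, ledge and back, leaning back 0.35 rad (top nearer the robot). Origin on the ledge surface where it meets the back, at the middle of the panel's place. x: square to the back, outwards; y: along the ledge; z: up the slope. Back: face x = 0, z 0 to 80 mm, y -56 to 56 mm. Ledge surface z = 0, x 0 to 26 mm, then a lip 4 mm thick, 6 mm high.
- keeper (a joint): position of the red keeper along the ledge, in m, 0 to 0.07, growing along the cradle's +y. 0.07 = fully open. Sliding friction about 1.5 N, it stays where it is left. Its block stands on the ledge, 24 mm wide and 31 mm high; its inner face is at cradle y = joint value.
- keeper_grip (a point): centre of the upper part of the keeper's red grip post, 12 mm below the post's top. The post is 16 x 16 mm, stands in front of the ledge (48 mm out from the back's plane), parallel to the cradle's z, and is free over 36 mm below its top. The point's axes are the cradle's.
- rack: plywood drying rack, fixed, base 170 x 130 mm, 12 mm thick, with two slots 80 mm apart (x = -40 and 40 mm) that run along its y axis. Origin on the table, at the middle. Slot walls 8 mm thick, their tops 57 mm above the table, gap between them 20 mm. Slots are open at the ends and on top.
- panel_blue: the panel to move: a blue mosaic with a white and yellow centre, 14 mm thick (x), 120 mm wide (y), 130 mm tall (z), 0.2 to 0.4 kg. Stands upright in one of the two slots, on the rack's base. Origin at the middle of its lower edge face; +x points out of the mosaic face, z up.
- panel_blue_face (a point): centre of the blue panel's mosaic face, 65 mm above its lower edge, 7 mm in front of its mid-plane.
- panel_green: bystander: a green mosaic panel of the same size in the other slot; same frame.
- glue: bystander: white glue bottle with a red cap, 52 mm across, 140 mm tall, standing. Origin at the centre of its underside.
- tesserae_tray: bystander: plywood tray of mosaic stones, 100 x 140 x 45 mm. Origin at the centre of its underside.
- hammer: bystander: hammer lying on the table; origin under its middle, x along it.

How it is judged:
On the way, in this order (a step that is already met when the one before it is completed fails the run):
1. the keeper is slid to its open end (past 63 mm of 70) while the blue panel is still in the rack (value of joint keeper above 0.063 m and height (world z) of panel_blue below 0.03 m), for 0.2 s.
2. the blue panel is lifted clear of the rack's slot walls (height (world z) of panel_blue above 0.065 m), for 0.1 s.
3. the blue panel's lower edge is down on the ledge, in its place, while the fingers still hold it (z of panel_blue in the frame of cradle between -0.005 and 0.007 m and x of panel_blue in the frame of cradle between 0.003 and 0.022 m and y of panel_blue in the frame of cradle between -0.014 and 0.014 m and contact force between panel_blue and easel above 0.5 N and contact force between the fingers and panel_blue above 1 N), for 0.1 s.
At the end, for the whole second after the job is handed in: Blue panel at rest on the ledge: lower edge within 4 mm of it, back within 5 mm of the easel's back, within 13 mm of the middle of its place, flat within 0.06 rad, mosaic face outwards; keeper still open (past 60 of 70 mm) (value of joint keeper above 0.06 m and z of panel_blue in the frame of cradle between -0.004 and 0.004 m and x of panel_blue in the frame of cradle between 0.004 and 0.012 m and y of panel_blue in the frame of cradle between -0.013 and 0.013 m and x of panel_blue_face in the frame of cradle above 0.01 m and angle between the z axis of panel_blue and the z axis of cradle, either way round below 0.06 rad and angle between the x axis of panel_blue and the x axis of cradle, either way round below 0.06 rad and linear speed of panel_blue below 0.01 m/s); the robot touches nothing.
It fails at once if the green panel is moved by more than 20 mm (distance of panel_green from where it was at the start of the episode above 0.02 m).
It fails at once if the glue bottle is moved by more than 20 mm (distance of glue from where it was at the start of the episode above 0.02 m).
It fails at once if the tray is moved by more than 20 mm (distance of tesserae_tray from where it was at the start of the episode above 0.02 m).
It fails at once if the hammer is moved by more than 20 mm (distance of hammer from where it was at the start of the episode above 0.02 m).
It fails at once if the blue panel strikes the easel hard (over 45 N) (contact force between panel_blue and easel above 45 N).
It also fails if it takes over 51 s, if anything falls off the work surface, if the arm or the gripper's body presses on something with over 40 N, if the wrist force passes 120 N, or if a joint passes its speed limit or range.

## Robot

A 6-joint arm with a two-finger parallel gripper is mounted at the origin on the work surface. World frame = base frame: x ahead of the robot, y to its left, z up, the work surface at z = 0. Lengths are in m, angles in rad, forces in N, time in s.
With the tool pointing down it reaches from about 0.35 to 0.975 m from the base axis. Payload 4.9 kg.
Tool frame: the origin (TCP) lies at the very end of the fingers, on their centre line; the grasp point (between the pads) lies 19 mm behind it; z points along the fingers, y is the line along which they close (so a half turn about z gives the same grasp; the last joint's range is limited). The gripper opens to 85 mm and grips with 20 to 120 N. Pads are 22 mm wide; open, the fingers measure 114 mm over their backs; the gripper's body (76 mm by 85 mm) begins 54 mm behind the grasp point. The pads swing forward as they close: fully open they stand 13 mm farther back than shut.
Start: joints at [-1.433, 0.053, 1.613, -0, 1.476, -0.119], TCP at [0.159, -0.604, 0.231] pointing down, gripper open.
Joint ranges: [-3.01, 3.01], [-1.01, 2.22], [0.06, 2.58], [-1.02, 4.17], [0.09, 2.62], [-3.14, 3.14]. Speed limits (rad/s): [2.57, 2.57, 3.14, 3.14, 3.14, 3.14].

## Interface

Orientations are given as a unit quaternion [w, x, y, z].
In Python, from plant import manip gives the robot as it stands.
- The arm moves only by the tool send_rows, never from a script. Its argument "increments" is a list of rows, each an object of numbers: "claw": the closure, from -1 (fully open) to 1 (shut); "dx", "dy", "dz": the shift along the tool's x, y, z in units of 0.5 m (1.0 is 0.5 m); "yaw": the turn about the tool's z in units of 1.5 rad (1.0 is 1.5 rad). A call has 1 to 20 rows; each row is the pose to reach, as a shift and turn from the pose commanded when the call began, along the tool's axes at that moment; what a row does not reach only later rows make up. A row lasts 1/8 s, in which the tool goes at most 62.5 mm and 10.7 degrees, less where a joint would pass 70% of its speed; a pose out of reach is approached as far as the arm can. A call with a number of a shift or a turn outside -1 to 1 is refused whole. A call with a gripper value outside its range is refused whole. The fingers move at their own pace and stop on an object; the grip force is fixed at half the most. Time passes only in rows, so rows that repeat a pose let the fingers close. It gives the time, the measured TCP pose, the force, the opening and the grip force at its end, in the units of the state.
- manip.state(): the state, without advancing time (a new reading comes with each control period).
- manip.grab_frame(name): name is "scene" or "top" or "wrist"; returns the picture (384x512x3 uint8, red, green, blue); there is no depth.
- manip.camera_params(name): a dict with "camera_matrix" (3x3 intrinsics, pixels), "extrinsics" (4x4, takes a point from world to camera coordinates); the wrist camera has in their place "tool_from_camera" (4x4, takes a point from camera to tool coordinates, whose origin is the TCP and whose axes are the flange's). Camera axes: x right, y down, z forward; pixel columns grow to the right and rows downward; lengths in m; the calibration is good to about 2 mm. A picture is of the moment at which its call begins: read the wrist's pose just before it. camera_params takes no time and is no camera call.
- manip.job_done(): hands the job in; it is judged then, once.
The state is a dict: "time": time; "joint_pos": joint angles; "joint_vel": joint speeds; "joint_efforts": joint torques, N m; "tool_pos": TCP position; "tool_rot": TCP orientation; "contact_force": force on the tool from outside, world axes, zero at the start; "ft_torque": the same for the moment, N m; "gripper_width": opening from 0.0 (shut) to 1.0 (fully open); "grasp_force": force on a finger pad.
Only numpy, scipy, OpenCV 4.12 (cv2) and the standard library are available. Lean on these libraries where they do the work, as an engineer would, in place of code of your own. Each camera call takes 0.05 s, during which the arm holds its last target. There are 200 camera calls.

## Working session

There is one attempt and no reset: what is moved stays moved. The work goes in short steps, Python scripts to look and compute and a tool call to move; the robot and the scene stay as the last step left them, time stands still between calls to the robot, and variables do not carry over. Pictures are saved under pics/ and viewed, at most 10 in all, crops included, and the job is handed in when it is done.

Besides the shell and the picture viewer there is one more tool, called after "Request:" by a JSON object that holds its "api" and its "payload", one argument or row to a line. send_rows: Moves the arm, as the interface text tells. Shifts and turns lie within -1 to 1; 1 stands for 0.5 m of shift or 1.5 rad of turn. Its arguments: {"type":"object","properties":{"increments":{"type":"array","items":{"type":"object","properties":{"claw":{"type":"number"},"dx":{"type":"number"},"dy":{"type":"number"},"dz":{"type":"number"},"yaw":{"type":"number"}}}}},"required":["increments"]}

```bash
mkdir -p pics; python3 - <<'E'
from plant import manip
import cv2,numpy as np
np.set_printoptions(precision=4,suppress=True)
s=manip.state();print(s)
for n in("scene","top"):
    f=manip.grab_frame(n);np.save(n,f);cv2.imwrite(f"pics/{n}0.png",f[:,:,::-1])
    p=manip.camera_params(n);print(n,p)
print(manip.camera_params("wrist"))
E
```

```text
{'time': 0.0, 'joint_pos': array([-1.433 ,  0.0534,  1.6143, -0.    ,  1.476 , -0.119 ]), 'joint_vel': array([ 0.0009, -0.0008,  0.0009, -0.0002, -0.0001, -0.0004]), 'joint_efforts': array([  0.0014, -39.3682, -37.0172,   0.0001,   0.0071,   0.    ]), 'tool_pos': array([ 0.1587, -0.6039,  0.2301]), 'tool_rot': array([-0.001 ,  0.9918,  0.128 , -0.    ]), 'contact_force': array([ 0.2669, -0.0463, -0.372 ]), 'ft_torque': array([ 0.0162, -0.0286, -0.0338]), 'grasp_force': 0.0, 'gripper_width': 1.0052883464288558}
scene {'camera_matrix': array([[396.4458,   0.    , 262.2485],
       [  0.    , 396.4458, 205.0195],
       [  0.    ,   0.    ,   1.    ]]), 'extrinsics': array([[-0.1148,  0.9933, -0.0107,  0.0725],
       [ 0.7329,  0.0774, -0.6759, -0.3827],
       [-0.6706, -0.0855, -0.7369,  1.4126],
       [ 0.    ,  0.    ,  0.    ,  1.    ]])}
top {'camera_matrix': array([[490.83  ,   0.    , 258.203 ],
       [  0.    , 490.83  , 182.6595],
       [  0.    ,   0.    ,   1.    ]]), 'extrinsics': array([[ 0.1188, -0.9929,  0.0007, -0.0629],
       [-0.9674, -0.1159, -0.225 ,  0.6113],
       [ 0.2235,  0.0261, -0.9744,  1.1952],
       [ 0.    ,  0.    ,  0.    ,  1.    ]])}
{'camera_matrix': array([[323.318 ,   0.    , 259.6991],
       [  0.    , 323.318 , 187.184 ],
       [  0.    ,   0.    ,   1.    ]]), 'tool_from_camera': array([[-0.0011, -0.9548, -0.2972,  0.0763],
       [ 1.    , -0.0012,  0.0002, -0.0005],
       [-0.0006, -0.2972,  0.9548, -0.1432],
       [ 0.    ,  0.    ,  0.    ,  1.    ]])}
```

View pics/scene0.png

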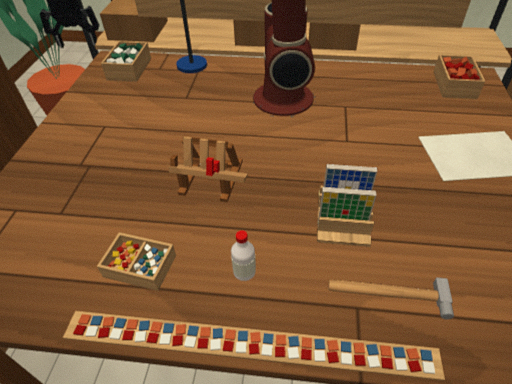

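View pics/top0.png

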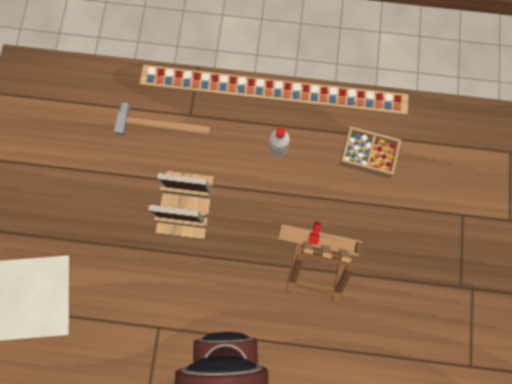

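```bash
cat > h.py <<'E'
import numpy as np,cv2
from scipy.spatial.transform import Rotation as R
def cam(p,st=None):
    K=p["camera_matrix"]
    if "extrinsics" in p: return K,p["extrinsics"]
    q=st["tool_rot"];T=np.eye(4);T[:3,:3]=R.from_quat([q[1],q[2],q[3],q[0]]).as_matrix();T[:3,3]=st["tool_pos"]
    return K,np.linalg.inv(T@p["tool_from_camera"])
def ray(c,uv):
    K,E=c;d=E[:3,:3].T@np.linalg.inv(K)@[uv[0],uv[1],1];return -E[:3,:3].T@E[:3,3],d/np.linalg.norm(d)
def onz(c,uv,z):
    o,d=ray(c,uv);return o+d*(z-o[2])/d[2]
def tri(*rs):
    A=sum(np.eye(3)-np.outer(d,d) for o,d in rs);b=sum((np.eye(3)-np.outer(d,d))@o for o,d in rs);return np.linalg.solve(A,b)
def proj(c,X):
    K,E=c;v=K@(E[:3,:3]@np.asarray(X)+E[:3,3]);return v[:2]/v[2]
def red(f):
    h=cv2.cvtColor(f,cv2.COLOR_RGB2HSV);return (((h[...,0]<6)|(h[...,0]>174))&(h[...,1]>170)&(h[...,2]>90)).astype(np.uint8)
E
python3 - <<'E'
from h import *;from plant import manip
np.set_printoptions(precision=4,suppress=True)
t,s=np.load("top.npy"),np.load("scene.npy");ct,cs=[cam(manip.camera_params(n)) for n in("top","scene")]
for n,f in(("t",t),("s",s)):
    k,l,st,c=cv2.connectedComponentsWithStats(red(f));print(n,[(st[i],c[i].round(1)) for i in range(1,k) if st[i,4]>40 and 90<c[i][1]<320])
print(tri(ray(ct,(316,234)),ray(cs,(212,166))))
for uv,z in(((278,230),.08),((360,245),.08),((160,208),.142),((205,215),.142),((160,178),.142),((211,187),.142),((183,205),.02)):print(uv,onz(ct,uv,z))
a=cv2.resize(t[165:305,140:370],None,fx=3,fy=3,interpolation=2)[:,:,::-1]
b=cv2.resize(s[130:250,160:390],None,fx=3,fy=3,interpolation=2)[:,:,::-1]
cv2.imwrite("pics/z.png",cv2.resize(np.vstack([a,b]),None,fx=1,fy=.76))
E
```

```text
t [(array([277, 127,   8,  10,  61], dtype=int32), array([280.2, 131.3])), (array([309, 222,  12,  22, 170], dtype=int32), array([314.9, 233.4]))]
s [(array([254,  93,  12,  17,  52], dtype=int32), array([260.2, 100.1])), (array([206, 157,  13,  19, 180], dtype=int32), array([211.1, 165.9])), (array([236, 230,  12,  13, 122], dtype=int32), array([241.2, 236.1]))]
[ 0.4954 -0.1455  0.1025]
(278, 230) [ 0.4973 -0.0536  0.08  ]
(360, 245) [ 0.4844 -0.2599  0.08  ]
(160, 208) [0.5079 0.2346 0.142 ]
(205, 215) [0.5039 0.1251 0.142 ]
(160, 178) [0.581  0.2467 0.142 ]
(211, 187) [0.5735 0.1205 0.142 ]
(183, 205) [0.5417 0.2024 0.02  ]
```

View pics/z.png

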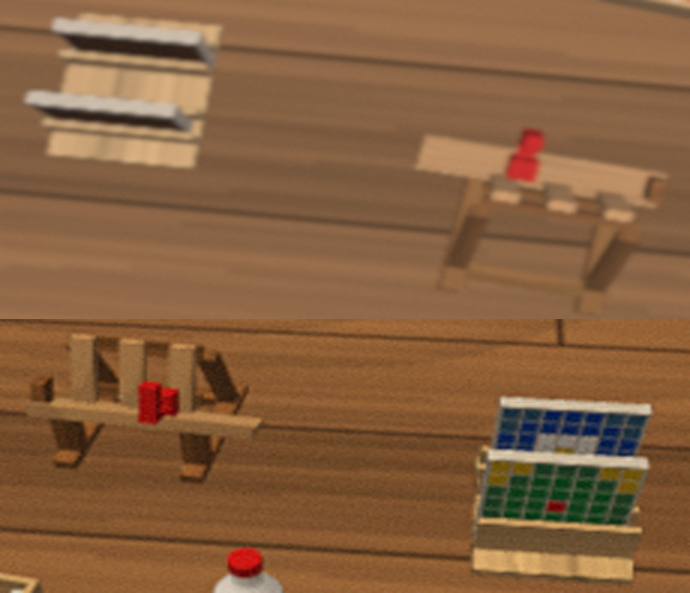

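Request:
{"api": "send_rows", "payload": {
  "increments": [
    {"dx": 0.83, "dy": -0.72, "dz": -0.06, "yaw": 0.21, "claw": -1},
    {"dx": 0.83, "dy": -0.72, "dz": -0.06, "yaw": 0.21, "claw": -1},
    {"dx": 0.83, "dy": -0.72, "dz": -0.06, "yaw": 0.21, "claw": -1},
    {"dx": 0.83, "dy": -0.72, "dz": -0.06, "yaw": 0.21, "claw": -1},
    {"dx": 0.83, "dy": -0.72, "dz": -0.06, "yaw": 0.21, "claw": -1},
    {"dx": 0.83, "dy": -0.72, "dz": -0.06, "yaw": 0.21, "claw": -1},
    {"dx": 0.83, "dy": -0.72, "dz": -0.06, "yaw": 0.21, "claw": -1},
    {"dx": 0.83, "dy": -0.72, "dz": -0.06, "yaw": 0.21, "claw": -1},
    {"dx": 0.83, "dy": -0.72, "dz": -0.06, "yaw": 0.21, "claw": -1},
    {"dx": 0.83, "dy": -0.72, "dz": -0.06, "yaw": 0.21, "claw": -1},
    {"dx": 0.83, "dy": -0.72, "dz": -0.06, "yaw": 0.21, "claw": -1},
    {"dx": 0.83, "dy": -0.72, "dz": -0.06, "yaw": 0.21, "claw": -1},
    {"dx": 0.83, "dy": -0.72, "dz": -0.06, "yaw": 0.21, "claw": -1}
  ]
}}

```text
time: 1.72
tool_pos: [0.4682, -0.1518, 0.2611]
tool_rot: [-0.0, 1.0, -0.03, -0.0]
contact_force: [-0.4, -0.5, 0.4]
gripper_width: 1.0
grasp_force: 0.0
```

```bash
python3 - <<'E'
from h import *;from plant import manip
st=manip.state();f=manip.grab_frame("wrist");np.savez("w1",f=f,pos=st["tool_pos"],rot=st["tool_rot"])
print(st["tool_pos"],st["tool_rot"],st["time"],st["joint_pos"])
cv2.imwrite("pics/w1.png",cv2.resize(f,(800,600),interpolation=2)[:,:,::-1])
E
```

```text
[ 0.46819478 -0.15183202  0.26113604] [-1.49278906e-05  9.99546916e-01 -3.00989650e-02 -1.21917741e-04] 1.725 [-4.64877480e-01 -2.89043969e-01  1.87687575e+00 -7.56373427e-05
  1.55399460e+00  1.16612715e+00]
```

View pics/w1.png

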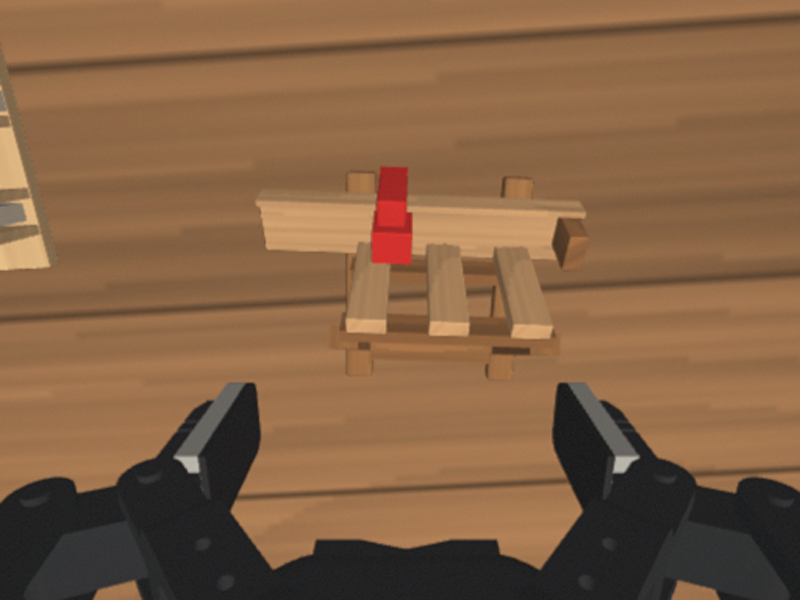

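```bash
python3 - <<'E'
from h import *
f=np.load("w1.npz")["f"]
a=cv2.resize(f[100:225,155:385],None,fx=3.4,fy=3.4,interpolation=cv2.INTER_CUBIC)
b=a[:,:,::-1].copy()
for i in range(0,230,20): cv2.putText(b,str(155+i),(int(i*3.4),8),0,.3,(255,255,255));b[::6,int(i*3.4)]=(255,255,0)
for i in range(0,125,20): cv2.putText(b,str(100+i),(0,int(i*3.4)+4),0,.3,(255,255,255));b[int(i*3.4),::6]=(255,255,0)
cv2.imwrite("pics/w1z.png",b)
E
```

```text
(no output)
```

View pics/w1z.png

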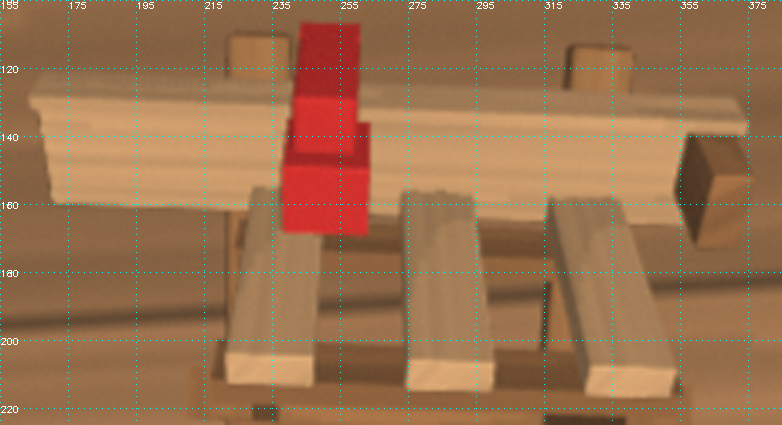

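```bash
cat > fit.py <<'E'
from h import *;from plant import manip
from scipy.optimize import least_squares
np.set_printoptions(precision=4,suppress=True)
w=np.load("w1.npz");c=cam(manip.camera_params("wrist"),dict(tool_pos=w["pos"],tool_rot=w["rot"]))
px=lambda u,v:np.array([(u+.5)/3.4-.5+155,(v+.5)/3.4-.5+100])
C=[((30,6,118),(30,97)),((26,6,118),(30,107)),((0,0,118),(53,204)),((30,6,-86),(747,122)),((26,6,-86),(747,133)),
((0,80,56),(228,352)),((0,80,-56),(675,368))]
def frame(p):
    r=R.from_euler("z",p[2])*R.from_euler("y",-.35);return r.as_matrix(),np.array([p[0],p[1],p[3] if len(p)>3 else .075])
def res(p):
    Rm,o=frame(p);return np.concatenate([proj(c,o+Rm@np.array([x,y,z])/1e3)-px(*uv) for (x,z,y),uv in C])
for p0 in([.49,-.15,-.06],[.49,-.15,-.06,.075]):
    s=least_squares(res,p0);print(s.x,s.fun.reshape(-1,2))
    if len(p0)==3: p=s.x;np.save("easel",p)
Rm,o=frame(p)
def onx(uv,x):
    a,d=ray(c,px(*uv));n=Rm[:,0];t=((o+n*x-a)@n)/(d@n);return Rm.T@(a+d*t-o)*1e3
for uv,x in(((326,125),.048),((326,97),.056),((328,153),.040)):print("post",onx(uv,x))
def on_z(uv,z):
    a,d=ray(c,px(*uv));n=Rm[:,2];t=((o+n*z-a)@n)/(d@n);return Rm.T@(a+d*t-o)*1e3
for uv in((283,235),(368,235),(288,167),(370,167)):print("block",on_z(uv,.031))
print("y dir cradle world",Rm)
E
python3 fit.py
```

```text
[ 0.4741 -0.1762 -0.0858] [[-0.2761  1.6819]
 [ 0.375   2.4636]
 [-1.0346 -6.2883]
 [ 0.2515 -0.4856]
 [-0.7287 -0.057 ]
 [-0.3484  1.9313]
 [ 1.5179  0.2548]]
[ 0.4739 -0.1762 -0.0858  0.0739] [[ 0.0743  1.7632]
 [ 0.7205  2.5314]
 [-0.7274 -6.289 ]
 [-0.1342 -0.4247]
 [-1.108  -0.0093]
 [-0.1787  1.7223]
 [ 1.1546  0.0332]]
post [48.     32.8172 48.0304]
post [56.     32.8369 48.9713]
post [40.     32.2851 47.6332]
block [ 3.8656 45.099  31.    ]
block [ 4.5428 21.3278 31.    ]
block [25.8624 43.3718 31.    ]
block [26.4727 21.4333 31.    ]
y dir cradle world [[ 0.9359  0.0857 -0.3416]
 [-0.0805  0.9963  0.0294]
 [ 0.3429  0.      0.9394]]
```

```bash
sed -i 's/((0,0,118),(53,204)),//' fit.py; cat >> fit.py <<'E'
g=o+Rm@[.048,.0327,.036]
print("grip",g,"top",o+Rm@[.048,.0327,.048],"base",o+Rm@[.048,.0327,.012])
from h import *
st=manip.state();q=st["tool_rot"];T=R.from_quat([q[1],q[2],q[3],q[0]]).as_matrix()
print(T,T.T@(g-st["tool_pos"])/.5, "ydir in tool",T.T@Rm[:,1])
E
python3 fit.py
```

```text
[ 0.4749 -0.1761 -0.0973] [[-0.2361 -0.5397]
 [ 0.3713  0.2654]
 [ 0.3878 -0.2548]
 [-0.6372  0.1699]
 [-0.898   0.3336]
 [ 0.9991  0.0991]]
[ 0.4747 -0.1761 -0.0972  0.0743] [[ 0.0127 -0.4821]
 [ 0.6169  0.3143]
 [ 0.1698 -0.2171]
 [-0.8513  0.1993]
 [-0.7581  0.2058]
 [ 0.8011 -0.0409]]
post [48.     32.9514 50.4096]
post [56.     33.0494 51.4749]
post [40.     32.3427 49.8866]
block [ 2.3589 44.9045 31.    ]
block [ 3.3572 21.1033 31.    ]
block [24.4149 43.4116 31.    ]
block [25.3141 21.4456 31.    ]
y dir cradle world [[ 0.9349  0.0971 -0.3413]
 [-0.0912  0.9953  0.0333]
 [ 0.3429  0.      0.9394]]
grip [ 0.5106 -0.1467  0.1253] top [ 0.5065 -0.1463  0.1365] base [ 0.5188 -0.1475  0.1027]
[[ 0.9982 -0.06   -0.0001]
 [-0.06   -0.9982 -0.    ]
 [-0.0001  0.     -1.    ]] [ 0.084  -0.0151  0.2719] ydir in tool [ 0.0372 -0.9993 -0.    ]
```

Request:
{"api": "send_rows", "payload": {
  "increments": [
    {"dx": 0.089, "dy": -0.015, "dz": 0.12, "yaw": 0.025, "claw": -1},
    {"dx": 0.089, "dy": -0.015, "dz": 0.2, "yaw": 0.025, "claw": -0.5},
    {"dx": 0.089, "dy": -0.015, "dz": 0.26, "yaw": 0.025, "claw": -0.3},
    {"dx": 0.089, "dy": -0.015, "dz": 0.302, "yaw": 0.025, "claw": -0.3},
    {"dx": 0.089, "dy": -0.015, "dz": 0.302, "yaw": 0.025, "claw": -0.3},
    {"dx": 0.089, "dy": -0.015, "dz": 0.302, "yaw": 0.025, "claw": 1},
    {"dx": 0.089, "dy": -0.015, "dz": 0.302, "yaw": 0.025, "claw": 1},
    {"dx": 0.089, "dy": -0.015, "dz": 0.302, "yaw": 0.025, "claw": 1},
    {"dx": 0.089, "dy": -0.015, "dz": 0.302, "yaw": 0.025, "claw": 1},
    {"dx": 0.089, "dy": -0.015, "dz": 0.302, "yaw": 0.025, "claw": 1},
    {"dx": 0.089, "dy": -0.015, "dz": 0.302, "yaw": 0.025, "claw": 1}
  ]
}}

```text
time: 3.15
tool_pos: [0.5145, -0.1466, 0.1121]
tool_rot: [0.001, 0.999, -0.048, 0.001]
contact_force: [-0.9, -0.7, 5.4]
gripper_width: 0.179
grasp_force: 59.1
```

Gripped (0.179·85 ≈ 15 mm). Slide along −tool y.

Request:
{"api": "send_rows", "payload": {
  "increments": [
    {"dy": -0.015, "claw": 1},
    {"dy": -0.03, "claw": 1},
    {"dy": -0.045, "claw": 1},
    {"dy": -0.06, "claw": 1},
    {"dy": -0.07, "claw": 1},
    {"dy": -0.08, "claw": 1},
    {"dy": -0.088, "claw": 1},
    {"dy": -0.094, "claw": 1},
    {"dy": -0.099, "claw": 1},
    {"dy": -0.099, "claw": 1},
    {"dy": -0.099, "claw": 1}
  ]
}}

```text
invalid input
```

Request:
{"api": "send_rows", "payload": {
  "increments": [
    {"dx": 0, "dz": 0, "yaw": 0, "dy": -0.015, "claw": 1},
    {"dx": 0, "dz": 0, "yaw": 0, "dy": -0.03, "claw": 1},
    {"dx": 0, "dz": 0, "yaw": 0, "dy": -0.045, "claw": 1},
    {"dx": 0, "dz": 0, "yaw": 0, "dy": -0.06, "claw": 1},
    {"dx": 0, "dz": 0, "yaw": 0, "dy": -0.07, "claw": 1},
    {"dx": 0, "dz": 0, "yaw": 0, "dy": -0.08, "claw": 1},
    {"dx": 0, "dz": 0, "yaw": 0, "dy": -0.088, "claw": 1},
    {"dx": 0, "dz": 0, "yaw": 0, "dy": -0.094, "claw": 1},
    {"dx": 0, "dz": 0, "yaw": 0, "dy": -0.099, "claw": 1},
    {"dx": 0, "dz": 0, "yaw": 0, "dy": -0.099, "claw": 1},
    {"dx": 0, "dz": 0, "yaw": 0, "dy": -0.099, "claw": 1}
  ]
}}

```text
time: 4.53
tool_pos: [0.5192, -0.0983, 0.1121]
tool_rot: [0.002, 0.999, -0.048, 0.001]
contact_force: [-1.4, -4.2, 5.1]
gripper_width: 0.174
grasp_force: 59.3
```

Request:
{"api": "send_rows", "payload": {
  "increments": [
    {"dx": 0, "dz": 0, "yaw": 0, "dy": -0.002, "claw": 1},
    {"dx": 0, "dz": 0, "yaw": 0, "dy": -0.004, "claw": 1},
    {"dx": 0, "dz": 0, "yaw": 0, "dy": -0.006, "claw": 1},
    {"dx": 0, "dz": 0, "yaw": 0, "dy": -0.006, "claw": 1}
  ]
}}

```text
time: 5.03
tool_pos: [0.5192, -0.0981, 0.1121]
tool_rot: [0.005, 0.999, -0.048, 0.001]
contact_force: [-2.1, -14.9, 3.6]
gripper_width: 0.174
grasp_force: 59.3
```

Request:
{"api": "send_rows", "payload": {
  "increments": [
    {"dx": 0, "dz": 0, "yaw": 0, "dy": 0.006, "claw": 1},
    {"dx": 0, "dz": 0, "yaw": 0, "dy": 0.006, "claw": 0},
    {"dx": 0, "dz": 0, "yaw": 0, "dy": 0.006, "claw": 0},
    {"dx": 0, "dz": 0, "yaw": 0, "dy": 0.006, "claw": 0},
    {"dx": 0, "dz": -0.1, "yaw": 0, "dy": 0.006, "claw": 0},
    {"dx": 0, "dz": -0.2, "yaw": 0, "dy": 0, "claw": -1},
    {"dx": -0.066, "dz": -0.3, "yaw": -1, "dy": -0.49, "claw": -1},
    {"dx": -0.066, "dz": -0.3, "yaw": -1, "dy": -0.49, "claw": -1},
    {"dx": -0.066, "dz": -0.3, "yaw": -1, "dy": -0.49, "claw": -1},
    {"dx": -0.066, "dz": -0.3, "yaw": -1, "dy": -0.49, "claw": -1},
    {"dx": -0.066, "dz": -0.3, "yaw": -1, "dy": -0.49, "claw": -1},
    {"dx": -0.066, "dz": -0.3, "yaw": -1, "dy": -0.49, "claw": -1},
    {"dx": -0.066, "dz": -0.3, "yaw": -1, "dy": -0.49, "claw": -1},
    {"dx": -0.066, "dz": -0.3, "yaw": -1, "dy": -0.49, "claw": -1},
    {"dx": -0.066, "dz": -0.3, "yaw": -1, "dy": -0.49, "claw": -1},
    {"dx": -0.066, "dz": -0.3, "yaw": -1, "dy": -0.49, "claw": -1},
    {"dx": -0.066, "dz": -0.3, "yaw": -1, "dy": -0.49, "claw": -1},
    {"dx": -0.066, "dz": -0.3, "yaw": -1, "dy": -0.49, "claw": -1}
  ]
}}

```text
time: 7.28
tool_pos: [0.5091, 0.1533, 0.2603]
tool_rot: [-0.0, 0.764, 0.646, 0.0]
contact_force: [0.0, 0.4, -0.4]
gripper_width: 0.999
grasp_force: 0.0
```

```bash
python3 - <<'E'
from h import *;from plant import manip
st=manip.state();f=manip.grab_frame("wrist");np.savez("w2",f=f,pos=st["tool_pos"],rot=st["tool_rot"])
t=manip.grab_frame("top");np.save("top2",t)
print(st["tool_pos"],st["tool_rot"],st["time"],st["joint_pos"])
b=cv2.resize(f,(800,600),interpolation=2)[:,:,::-1].copy()
b[400:600,500:800]=cv2.resize(t[200:280,260:380],(300,200))[:,:,::-1]
cv2.imwrite("pics/w2.png",b)
E
```

```text
[0.50913363 0.15329457 0.26028124] [-2.41211246e-05  7.63702024e-01  6.45568910e-01  3.05565602e-07] 7.275 [ 1.52427110e-01 -1.87873710e-01  1.79388799e+00  4.14890896e-05
  1.53560304e+00  3.19686003e-01]
```

View pics/w2.png

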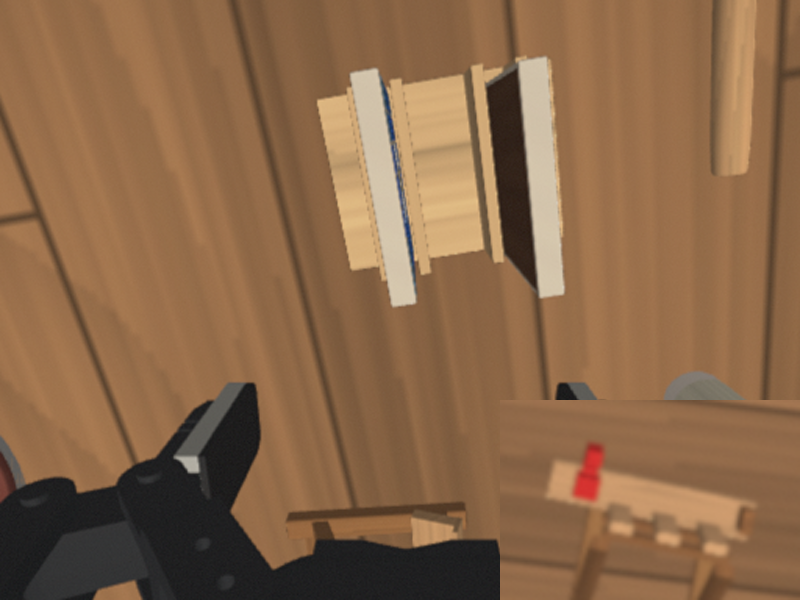

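```bash
python3 - <<'E'
from h import *;from plant import manip
np.set_printoptions(precision=4,suppress=True)
w=np.load("w2.npz");f=w["f"];st=dict(tool_pos=w["pos"],tool_rot=w["rot"]);c=cam(manip.camera_params("wrist"),st)
h=cv2.cvtColor(f,cv2.COLOR_RGB2HSV);m=((h[...,1]<70)&(h[...,2]>150)).astype(np.uint8)
k,l,s,ce=cv2.connectedComponentsWithStats(m)
q=w["rot"];T=R.from_quat([q[1],q[2],q[3],q[0]]).as_matrix()
for i in range(1,k):
    if s[i,4]>400:
        r=cv2.minAreaRect(np.argwhere(l==i)[:,::-1].astype(np.float32));bx=cv2.boxPoints(r)
        P=np.array([onz(c,u,.142) for u in bx]);ctr=onz(c,r[0],.142);e=[P[1]-P[0],P[2]-P[1]];e=max(e,key=np.linalg.norm);e*=np.sign(e[1])
        print(s[i],r,"\n",P,"\nctr",ctr,"len",np.linalg.norm(P[1]-P[0]),np.linalg.norm(P[2]-P[1]),"yaw",np.arctan2(-e[0],e[1]),"ctr tool",T.T@(ctr-w["pos"])/.5,"edge in tool",T.T@e)
E
```

```text
[ 332   36   29  155 2649] ((346.38934326171875, 112.96842956542969), (153.49624633789062, 18.34520149230957), 85.36454010009766) 
 [[0.58   0.2542 0.142 ]
 [0.5934 0.2529 0.142 ]
 [0.5935 0.1325 0.142 ]
 [0.5781 0.1338 0.142 ]] 
ctr [0.5863 0.1975 0.142 ] len 0.01348769533417135 0.12035464002536615 yaw 0.001141604598856973 ctr tool [0.1129 0.1375 0.2366] edge in tool [ 0.1187 -0.0202  0.    ]
[ 224   44   43  152 2618] ((245.6800079345703, 119.73999786376953), (152.67872619628906, 18.067428588867188), 79.69515228271484) 
 [[0.5    0.2615 0.142 ]
 [0.5135 0.2615 0.142 ]
 [0.5147 0.1419 0.142 ]
 [0.4992 0.1415 0.142 ]] 
ctr [0.5069 0.2057 0.142 ] len 0.013480757687654192 0.11961470102805374 yaw 0.010152768744207678 ctr tool [ 0.1025 -0.0219  0.2366] edge in tool [ 0.1177 -0.0211  0.    ]
[ 460  272   48   36 1123] ((482.3653869628906, 288.6730651855469), (30.96014404296875, 47.01030349731445), 74.74488067626953) 
 [[ 0.6729  0.0288  0.142 ]
 [ 0.7139  0.0351  0.142 ]
 [ 0.7231  0.0009  0.142 ]
 [ 0.681  -0.006   0.142 ]] 
ctr [0.6978 0.015  0.142 ] len 0.04139274854018212 0.03539422235442092 yaw -1.4179872410303598 ctr tool [-0.2099  0.4181  0.2365] edge in tool [ 0.013   0.0393 -0.    ]
```

Request:
{"api": "send_rows", "payload": {
  "increments": [
    {"dx": 0.095, "dy": -0.02, "dz": 0, "yaw": -0.115, "claw": -0.4},
    {"dx": 0.095, "dy": -0.02, "dz": 0.06, "yaw": -0.115, "claw": -0.4},
    {"dx": 0.095, "dy": -0.02, "dz": 0.15, "yaw": -0.115, "claw": -0.4},
    {"dx": 0.095, "dy": -0.02, "dz": 0.22, "yaw": -0.115, "claw": -0.4},
    {"dx": 0.095, "dy": -0.02, "dz": 0.27, "yaw": -0.115, "claw": -0.4},
    {"dx": 0.095, "dy": -0.02, "dz": 0.304, "yaw": -0.115, "claw": -0.4},
    {"dx": 0.095, "dy": -0.02, "dz": 0.304, "yaw": -0.115, "claw": -0.4},
    {"dx": 0.095, "dy": -0.02, "dz": 0.304, "yaw": -0.115, "claw": 0.2},
    {"dx": 0.095, "dy": -0.02, "dz": 0.304, "yaw": -0.115, "claw": 0.5},
    {"dx": 0.095, "dy": -0.02, "dz": 0.304, "yaw": -0.115, "claw": 1},
    {"dx": 0.095, "dy": -0.02, "dz": 0.304, "yaw": -0.115, "claw": 1},
    {"dx": 0.095, "dy": -0.02, "dz": 0.304, "yaw": -0.115, "claw": 1},
    {"dx": 0.095, "dy": -0.02, "dz": 0.304, "yaw": -0.115, "claw": 1}
  ]
}}

```text
time: 9.0
tool_pos: [0.5079, 0.202, 0.1098]
tool_rot: [0.0, 0.705, 0.709, 0.001]
contact_force: [-1.4, -0.6, 6.1]
gripper_width: 0.154
grasp_force: 59.9
```

Request:
{"api": "send_rows", "payload": {
  "increments": [
    {"dx": 0, "dy": 0, "dz": -0.03, "yaw": 0, "claw": 1},
    {"dx": 0, "dy": 0, "dz": -0.08, "yaw": 0, "claw": 1},
    {"dx": 0, "dy": 0, "dz": -0.14, "yaw": 0, "claw": 1},
    {"dx": 0, "dy": 0, "dz": -0.2, "yaw": 0, "claw": 1},
    {"dx": 0, "dy": 0, "dz": -0.26, "yaw": 0, "claw": 1},
    {"dx": 0, "dy": 0, "dz": -0.32, "yaw": 0, "claw": 1},
    {"dx": -0.04, "dy": 0, "dz": -0.36, "yaw": 0, "claw": 1},
    {"dx": -0.11, "dy": -0.01, "dz": -0.36, "yaw": 0.01, "claw": 1},
    {"dx": -0.19, "dy": -0.02, "dz": -0.36, "yaw": 0.02, "claw": 1},
    {"dx": -0.27, "dy": -0.03, "dz": -0.36, "yaw": 0.03, "claw": 1},
    {"dx": -0.35, "dy": -0.04, "dz": -0.36, "yaw": 0.04, "claw": 1},
    {"dx": -0.43, "dy": -0.05, "dz": -0.36, "yaw": 0.05, "claw": 1},
    {"dx": -0.51, "dy": -0.052, "dz": -0.36, "yaw": 0.06, "claw": 1},
    {"dx": -0.59, "dy": -0.052, "dz": -0.36, "yaw": 0.067, "claw": 1},
    {"dx": -0.66, "dy": -0.052, "dz": -0.36, "yaw": 0.067, "claw": 1},
    {"dx": -0.71, "dy": -0.052, "dz": -0.36, "yaw": 0.067, "claw": 1},
    {"dx": -0.745, "dy": -0.052, "dz": -0.36, "yaw": 0.067, "claw": 1},
    {"dx": -0.758, "dy": -0.052, "dz": -0.36, "yaw": 0.067, "claw": 1},
    {"dx": -0.758, "dy": -0.052, "dz": -0.36, "yaw": 0.067, "claw": 1},
    {"dx": -0.758, "dy": -0.052, "dz": -0.36, "yaw": 0.067, "claw": 1}
  ]
}}

```text
time: 11.5
tool_pos: [0.4835, -0.1766, 0.2883]
tool_rot: [-0.0, 0.739, 0.673, 0.0]
contact_force: [-0.7, 0.1, -3.8]
gripper_width: 0.155
grasp_force: 58.7
```

```bash
python3 - <<'E'
from h import *;from plant import manip
np.set_printoptions(precision=4,suppress=True)
st=manip.state();q=st["tool_rot"];T=R.from_quat([q[1],q[2],q[3],q[0]]).as_matrix();p=st["tool_pos"]
print(p,T,st["time"],st["contact_force"])
f=manip.grab_frame("scene");w=manip.grab_frame("wrist")
cs=cam(manip.camera_params("scene"));cw=cam(manip.camera_params("wrist"),st)
f=cv2.resize(f[60:240,100:300],(800,720));b=f[:600].copy()
# expected panel corners on front face and expected ledge corners
for s in(-.06,.06):
  for h in(-.0978,.0322):
    u=(proj(cs,p+T@[s,.007,0]+[0,0,h])-[100,60])*4;cv2.circle(b,tuple(int(round(x)) for x in u),3,(255,0,255),-1)
cv2.imwrite("pics/s3.png",b[:,:,::-1])
E
```

```text
[ 0.4835 -0.1766  0.2883] [[ 0.0933  0.9956  0.    ]
 [ 0.9956 -0.0933  0.0003]
 [ 0.0003 -0.     -1.    ]] 11.5 [-0.7242  0.1464 -3.7917]
```

View pics/s3.png

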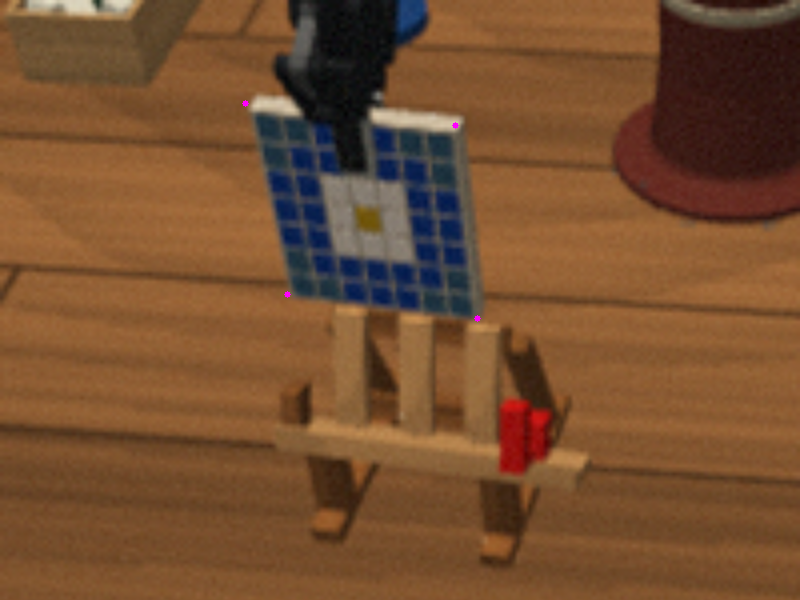

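Request:
{"api": "send_rows", "payload": {
  "increments": [
    {"dx": 0, "dy": 0, "dz": 0.05, "yaw": 0, "claw": 1},
    {"dx": 0, "dy": 0, "dz": 0.1, "yaw": 0, "claw": 1},
    {"dx": 0, "dy": 0, "dz": 0.14, "yaw": 0, "claw": 1},
    {"dx": 0, "dy": 0, "dz": 0.17, "yaw": 0, "claw": 1},
    {"dx": 0, "dy": 0, "dz": 0.19, "yaw": 0, "claw": 1},
    {"dx": 0, "dy": 0, "dz": 0.2, "yaw": 0, "claw": 1},
    {"dx": 0, "dy": 0, "dz": 0.207, "yaw": 0, "claw": 1},
    {"dx": 0, "dy": 0, "dz": 0.21, "yaw": 0, "claw": 1},
    {"dx": 0, "dy": 0, "dz": 0.21, "yaw": 0, "claw": 1},
    {"dx": 0, "dy": 0, "dz": 0.21, "yaw": 0, "claw": 1}
  ]
}}

```text
time: 12.85
tool_pos: [0.4836, -0.1775, 0.1837]
tool_rot: [0.0, 0.74, 0.673, 0.0]
contact_force: [-0.2, 0.4, -4.4]
gripper_width: 0.153
grasp_force: 58.7
```

Request:
{"api": "send_rows", "payload": {
  "increments": [
    {"dx": 0, "dy": 0, "dz": 0.002, "yaw": 0, "claw": 1},
    {"dx": 0, "dy": 0, "dz": 0.004, "yaw": 0, "claw": 1},
    {"dx": 0, "dy": 0, "dz": 0.006, "yaw": 0, "claw": 1},
    {"dx": 0, "dy": 0, "dz": 0.008, "yaw": 0, "claw": 1},
    {"dx": 0, "dy": 0, "dz": 0.008, "yaw": 0, "claw": 1},
    {"dx": 0, "dy": 0, "dz": 0.008, "yaw": 0, "claw": 1}
  ]
}}

```text
time: 13.6
tool_pos: [0.4834, -0.1773, 0.1793]
tool_rot: [-0.0, 0.74, 0.673, 0.0]
contact_force: [0.1, 0.1, -4.0]
gripper_width: 0.156
grasp_force: 58.7
```

Request:
{"api": "send_rows", "payload": {
  "increments": [
    {"dx": 0, "dy": 0, "dz": 0.002, "yaw": 0, "claw": 1},
    {"dx": 0, "dy": 0, "dz": 0.004, "yaw": 0, "claw": 1},
    {"dx": 0, "dy": 0, "dz": 0.004, "yaw": 0, "claw": 1},
    {"dx": 0, "dy": 0, "dz": 0.004, "yaw": 0, "claw": 1}
  ]
}}

```text
time: 14.1
tool_pos: [0.4837, -0.1775, 0.1782]
tool_rot: [0.0, 0.74, 0.673, 0.0]
contact_force: [-2.2, 0.4, 2.2]
gripper_width: 0.156
grasp_force: 59.7
```

Request:
{"api": "send_rows", "payload": {
  "increments": [
    {"dx": 0, "dy": 0, "dz": 0, "yaw": 0, "claw": 0.58},
    {"dx": 0, "dy": 0, "dz": 0, "yaw": 0, "claw": 0.55},
    {"dx": 0, "dy": 0, "dz": 0, "yaw": 0, "claw": 0.52},
    {"dx": 0, "dy": -0.002, "dz": 0, "yaw": 0, "claw": 0.48},
    {"dx": 0, "dy": -0.005, "dz": 0, "yaw": 0, "claw": 0.44},
    {"dx": 0, "dy": -0.008, "dz": 0, "yaw": 0, "claw": 0.4},
    {"dx": 0, "dy": -0.011, "dz": 0, "yaw": 0, "claw": 0.36},
    {"dx": 0, "dy": -0.014, "dz": 0, "yaw": 0, "claw": 0.32}
  ]
}}

```text
time: 15.1
tool_pos: [0.4763, -0.1767, 0.1773]
tool_rot: [-0.0, 0.74, 0.673, -0.0]
contact_force: [0.1, -0.6, -0.5]
gripper_width: 0.341
grasp_force: 0.2
```

```bash
python3 - <<'E'
from h import *;from plant import manip
f=manip.grab_frame("scene");cv2.imwrite("pics/s4.png",cv2.resize(f[80:230,110:290],(720,600),interpolation=2)[:,:,::-1])
E
```

```text
(no output)
```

View pics/s4.png

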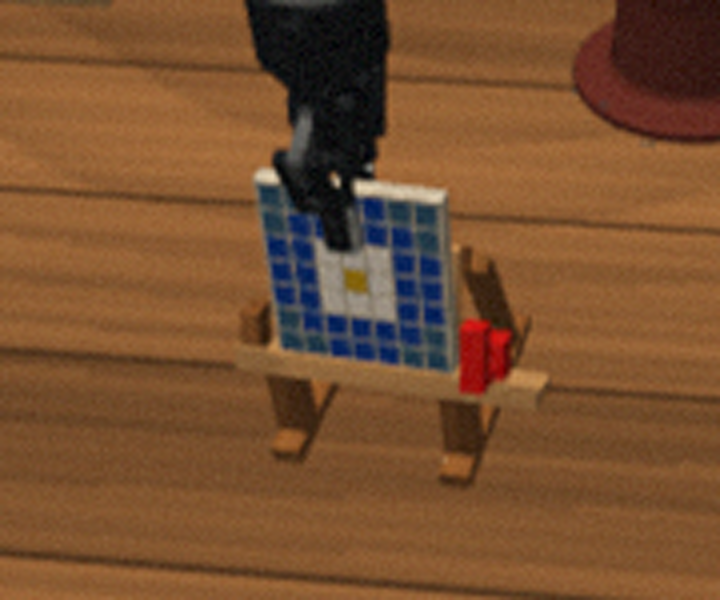

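Request:
{"api": "send_rows", "payload": {
  "increments": [
    {"dx": 0, "dy": -0.003, "dz": 0, "yaw": 0, "claw": 0.29},
    {"dx": 0, "dy": -0.006, "dz": 0, "yaw": 0, "claw": 0.26},
    {"dx": 0, "dy": -0.009, "dz": 0, "yaw": 0, "claw": 0.22},
    {"dx": 0, "dy": -0.012, "dz": 0, "yaw": 0, "claw": 0.18},
    {"dx": 0, "dy": -0.015, "dz": 0, "yaw": 0, "claw": 0.14},
    {"dx": 0, "dy": -0.018, "dz": 0, "yaw": 0, "claw": 0.1},
    {"dx": 0, "dy": -0.021, "dz": 0, "yaw": 0, "claw": 0.06},
    {"dx": 0, "dy": -0.024, "dz": 0, "yaw": 0, "claw": 0.02},
    {"dx": 0, "dy": -0.027, "dz": 0, "yaw": 0, "claw": -0.02},
    {"dx": 0, "dy": -0.03, "dz": 0, "yaw": 0, "claw": -0.06},
    {"dx": 0, "dy": -0.033, "dz": 0, "yaw": 0, "claw": -0.1},
    {"dx": 0, "dy": -0.036, "dz": 0, "yaw": 0, "claw": -0.13},
    {"dx": 0, "dy": -0.039, "dz": 0, "yaw": 0, "claw": -0.16},
    {"dx": 0, "dy": -0.042, "dz": 0, "yaw": 0, "claw": -0.19},
    {"dx": 0, "dy": -0.046, "dz": 0, "yaw": 0, "claw": -0.22},
    {"dx": 0, "dy": -0.05, "dz": 0, "yaw": 0, "claw": -0.26},
    {"dx": 0, "dy": -0.054, "dz": 0, "yaw": 0, "claw": -0.3},
    {"dx": 0, "dy": -0.054, "dz": 0, "yaw": 0, "claw": -0.3}
  ]
}}

```text
time: 17.4
tool_pos: [0.4495, -0.1741, 0.1774]
tool_rot: [0.0, 0.74, 0.673, 0.0]
contact_force: [0.4, 0.2, -0.7]
gripper_width: 0.652
grasp_force: 0.0
```

```bash
python3 - <<'E'
from h import *;from plant import manip
f=manip.grab_frame("scene");a=cv2.resize(f[80:230,110:290],(540,450),interpolation=2)
st=manip.state();w=manip.grab_frame("wrist");np.savez("w5",f=w,pos=st["tool_pos"],rot=st["tool_rot"])
cv2.imwrite("pics/s5.png",cv2.resize(np.hstack([a,cv2.resize(w,(600,450))]),(800,316),interpolation=3)[:,:,::-1])
E
```

```text
(no output)
```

View pics/s5.png

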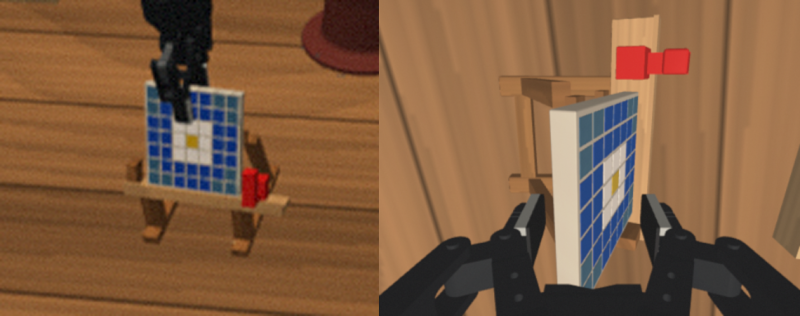

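Request:
{"api": "send_rows", "payload": {
  "increments": [
    {"dx": 0, "dy": 0, "dz": 0, "yaw": 0, "claw": -0.45},
    {"dx": 0, "dy": 0, "dz": 0, "yaw": 0, "claw": -0.45},
    {"dx": 0, "dy": 0, "dz": -0.04, "yaw": 0, "claw": -0.45},
    {"dx": 0, "dy": 0, "dz": -0.09, "yaw": 0, "claw": -0.45},
    {"dx": 0, "dy": 0, "dz": -0.15, "yaw": 0, "claw": -0.45},
    {"dx": 0, "dy": 0, "dz": -0.22, "yaw": 0, "claw": -0.45},
    {"dx": 0, "dy": 0, "dz": -0.3, "yaw": 0, "claw": -0.45},
    {"dx": 0, "dy": 0, "dz": -0.3, "yaw": 0, "claw": -0.45},
    {"dx": 0, "dy": 0, "dz": -0.3, "yaw": 0, "claw": -0.45}
  ]
}}

```text
time: 18.62
tool_pos: [0.4496, -0.1741, 0.328]
tool_rot: [0.0, 0.74, 0.673, 0.0]
contact_force: [0.1, -0.3, -0.6]
gripper_width: 0.72
grasp_force: 0.0
```

```bash
python3 - <<'E'
from h import *;from plant import manip
import importlib
np.set_printoptions(precision=4,suppress=True)
st=manip.state();w=manip.grab_frame("wrist");cw=cam(manip.camera_params("wrist"),st)
p=np.load("easel.npy");Rm=(R.from_euler("z",p[2])*R.from_euler("y",-.35)).as_matrix();o=np.array([p[0],p[1],.075])
s=2.0;b=cv2.resize(w,(800,600),interpolation=cv2.INTER_CUBIC)[:,:,::-1].copy()
for X in [(x,y,.13) for x in(0,.014) for y in(-.06,.06)]+[(.014,y,0) for y in(-.06,.06)]:
    u=proj(cw,o+Rm@np.array(X));cv2.circle(b,tuple(int(round(v*1.5625)) for v in u),2,(255,0,255),-1)
cv2.imwrite("pics/w6.png",b);print(st["time"],st["tool_pos"])
E
```

```text
18.625 [ 0.4496 -0.1741  0.328 ]
```

View pics/w6.png

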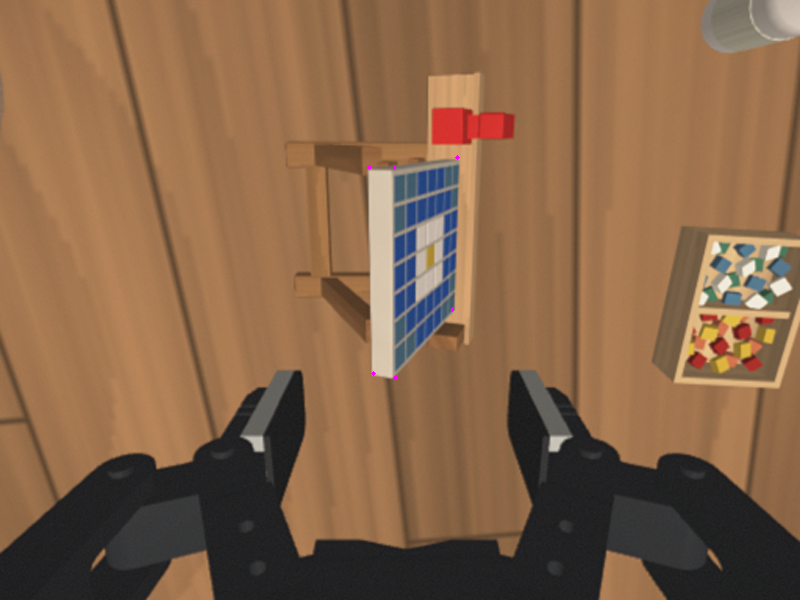

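```bash
python3 -c "
from plant import manip;print(manip.job_done())"
```

```text
the job is handed in; nothing more can be done
None
```

I slid the keeper to its open end and set the blue panel on the ledge, leaning flat against the back with its mosaic face out. In the last picture the panel's corners were within about 2 mm of the intended place. I handed the job in at about 19 s of the 51 s allowed; no verdict came back.

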